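Fit the matching spacer sleeve on the carpet-clipper gauge

TASK

One post of the green carpet-clipper gauge already wears its yellow spacer sleeve. From the three loose yellow sleeves pick the one of the same height, so that the guide rail will later lie level, and put it upright over the bare post until it sits flat on the green plate. Leave the other two sleeves standing where they are.

Things in the scene. Friction and masses are not known exactly. Their poses are not given: they have to be found in the camera images.
- gauge: Fixed green plate, 90 (x) by 300 (y) by 10 mm thick, flat on the table, yaw up to 0.4 rad either way. Origin: centre of underside; z up. Two steel posts, diameter 12 mm, 22 mm tall above the plate, at x = 0, y = +100 and -100 mm in its frame. The one at y = +100 wears a fixed yellow sleeve, 42 mm high, 44 mm outside; the one at y = -100 is bare: the chosen sleeve goes there.
- sleeve_a: Loose yellow-painted metal sleeve (short open tube) standing on the table, 28 mm high, outside diameter 44 mm, bore 32 mm. Origin: centre of the lower end; z is the tube's axis, up. About 50 g.
- sleeve_b: Loose yellow-painted metal sleeve standing on the table, 42 mm high, outside diameter 44 mm, bore 32 mm. Origin: centre of the lower end; z is the tube's axis, up. About 75 g.
- sleeve_c: Loose yellow-painted metal sleeve standing on the table, 60 mm high, outside diameter 44 mm, bore 32 mm. Origin: centre of the lower end; z is the tube's axis, up. About 110 g.
Mind the look-alikes: they are no part of the job. Leave any red look-alike of the sleeve_b alone. Leave any black look-alike of the sleeve_c alone.

How it is judged:
At the end, for the whole second after the job is handed in: The 42 mm sleeve stands upright (within 0.15 rad) and at rest around the bare post, its centre within 15 mm of the post's along each gauge axis and its lower end on the plate (no more than 4 mm above the plate's top); the 28 mm and 60 mm sleeves still stand upright within 30 mm of where they began (x of sleeve_b in the frame of gauge between -0.015 and 0.015 m and y of sleeve_b in the frame of gauge between -0.115 and -0.085 m and z of sleeve_b in the frame of gauge below 0.014 m and angle between each of sleeve_b, sleeve_a, sleeve_c's own z axis and vertical below 0.15 rad and linear speed of sleeve_b below 0.02 m/s and distance of each of sleeve_a, sleeve_c from where it was at the start of the episode below 0.03 m); the robot touches nothing.
It fails at once if one of the two other sleeves is moved 30 mm or more from its place, or lifted off (distance of any of sleeve_a, sleeve_c from where it was at the start of the episode above 0.03 m).
It also fails if it takes over 29 s, if anything falls off the work surface, if the arm or the gripper's body presses on something with over 40 N, if the wrist force passes 120 N, or if a joint passes its speed limit or range.

ROBOT

A 6-joint arm with a two-finger parallel gripper is mounted at the origin on the work surface. World frame = base frame: x ahead of the robot, y to its left, z up, the work surface at z = 0. Lengths are in m, angles in rad, forces in N, time in s.
With the tool pointing down it reaches from about 0.25 to 0.775 m from the base axis. Payload 4 kg.
Tool frame: the origin (TCP) lies at the very end of the fingers, on their centre line; the grasp point (between the pads) lies grip_point_offset behind it (grip_point_offset is the distance from the TCP to the grasp point, in m); z points along the fingers, y is the direction in which the jaws open and shut (so a half turn about z gives the same grasp; the last joint's range is limited). The gripper opens to 85 mm and grips with 20 to 120 N. Pads are 22 mm wide; open, the fingers measure 114 mm over their backs; the gripper's body (76 mm by 85 mm) begins 54 mm behind the grasp point. The pads swing forward as they close: fully open they stand 13 mm farther back than shut.
Start: joints at [-1.362, 0.087, 1.371, -0, 1.684, -0.103], TCP at [0.169, -0.523, 0.231] pointing down, gripper open.
Joint ranges: [-3.1, 3.1], [-0.76, 2.03], [0.27, 2.55], [-1.08, 4.22], [0.17, 2.65], [-2.57, 2.57]. Speed limits (rad/s): [2.79, 2.79, 3.14, 3.14, 3.14, 3.14].

INTERFACE

Orientations are given as a unit quaternion [x, y, z, w].
In Python, from plant import * gives the robot as it stands. The module is installed in compiled form; this text tells all that it offers.
- The arm moves only by the shell command python3 -m creep 'ROWS' [FORCE]. ROWS is JSON, a list of rows, each an object of numbers: "rx", "ry", "rz": the turn, a rotation vector about the tool's x, y, z in degrees; "tx", "ty", "tz": the shift along the tool's x, y, z in cm; "gripper": the opening, from -1 (shut) to 1 (fully open), so that 0 is half open. A call has 1 to 20 rows; each row is the pose to reach, as a shift and turn from the pose commanded when the call began, along the tool's axes at that moment; what a row does not reach only later rows make up. A row lasts 1/12 s, in which the tool goes at most 41.7 mm and 7.16 degrees, less where a joint would pass 70% of its speed; a pose out of reach is approached as far as the arm can. A call with a gripper value outside its range is refused whole. The fingers move at their own pace and stop on an object; FORCE is the grip in N (left out, the last holds). Time passes only in rows, so rows that repeat a pose let the fingers close. It gives the time, the measured TCP pose, the force and the opening at its end, in the units of the state.
- get_obs(): the state, without advancing time (a new reading comes with each control period).
- camera(name): name is "scene" or "top" or "wrist"; returns a dict with "img" (400x640x3 uint8, red, green, blue), "fx", "fy", "cx", "cy" (pixels), "dist_coeffs" ([k1, k2, p1, p2, k3] as OpenCV has them; the pictures are not rectified), "R" (3x3) and "t" (3): a world point X has camera coordinates R X + t. Camera axes: x right, y down, z forward; pixel columns grow to the right and rows downward; lengths in m; the calibration is good to about 2 mm. A picture is of the moment at which its call begins. There is no depth.
- finish_job(): hands the job in, once; it reports no verdict.
Trained networks look in the newest picture that a camera, given by its name, has taken for a name from the list of things; names that differ only in an ending like _2 or _b are one class to them, and where a whole thing is asked for, a point or a joint stands for the part that bears it (a point fixed in the world has none). Each returns a list of dicts, best first, with "conf" (0 to 1); they miss things now and then, are a little off and sometimes report something else, mostly with a low value. They report only what shows in the picture. A call takes as long as a camera call. They do not tell look-alikes from the thing itself.
- boxes_of(camera, label): "xyz" ([x, y, z] in m, in the coordinates of the camera as it stood for that picture, good to about 4 mm: the middle of the surface that is visible of it).
- cut_out(camera, label): "mask" (400x640 bool, what is visible of it).
The state is a dict: "t": time; "qpos": joint angles; "dq": joint speeds; "joint_torque": joint torques, N m; "tcp_pos": TCP position; "tool_rot": TCP orientation; "ft_force": force on the tool from outside, world axes, zero at the start; "wrist_torque": the same for the moment, N m; "width": opening from 0.0 (shut) to 1.0 (fully open).
Only numpy, scipy, OpenCV 4.12 (cv2) and the standard library are available. Lean on these libraries where they do the work, as an engineer would, in place of code of your own. Each camera call takes 0.05 s, during which the arm holds its last target. There are 200 camera calls.

## Working session

There is one attempt and no reset: what is moved stays moved. The work goes in short steps, Python scripts to look and compute and a shell command to move; the robot and the scene stay as the last step left them, time stands still between calls to the robot, and variables do not carry over. Pictures are saved under pics/ and viewed, about 8 in all and at most 12, crops included, and the job is handed in when it is done.

```bash
mkdir -p pics; python3 - <<'E'
from plant import *
import cv2,numpy as np
o=get_obs();print({k:np.round(v,3) for k,v in o.items()})
for n in("scene","top"):
    c=camera(n);cv2.imwrite(f"pics/{n}0.png",c["img"][:,:,::-1]);print(n,c["fx"],c["cx"],c["cy"],c["dist_coeffs"],np.round(-np.array(c["R"]).T@c["t"],3))
    for l in("sleeve_b","gauge"):
        for d in boxes_of(n,l):
            X=np.array(c["R"]).T@(np.array(d["xyz"])-c["t"]);print(l,round(d["conf"],2),np.round(X,3))
E
```

```text
{'t': np.float64(0.0), 'qpos': array([-1.362,  0.088,  1.372,  0.   ,  1.684, -0.103]), 'dq': array([ 0.001, -0.   , -0.   ,  0.   ,  0.001,  0.001]), 'joint_torque': array([ 2.0000e-03, -3.5187e+01, -3.1327e+01, -0.0000e+00,  1.1000e-02,
       -0.0000e+00]), 'tcp_pos': array([ 0.169, -0.523,  0.23 ]), 'tool_rot': array([ 0.988,  0.155, -0.   , -0.001]), 'ft_force': array([-0.152,  0.23 , -0.156]), 'wrist_torque': array([-0.029,  0.088, -0.034]), 'width': np.float64(1.004)}
scene 371.93879165357043 324.543558529484 199.52803605659625 [0.03077949 0.         0.         0.         0.        ] [ 0.888 -0.169  0.695]
sleeve_b 0.91 [0.666 0.361 0.028]
sleeve_b 0.85 [0.493 0.064 0.046]
sleeve_b 0.82 [0.594 0.186 0.021]
sleeve_b 0.74 [0.594 0.298 0.029]
sleeve_b 0.69 [0.408 0.111 0.041]
gauge 0.75 [ 0.597 -0.245  0.008]
top 475.8962345496892 316.6988559126291 196.20055264045743 [-0.11544231  0.          0.          0.          0.        ] [0.315 0.063 0.964]
sleeve_b 0.92 [0.589 0.298 0.034]
sleeve_b 0.79 [0.488 0.069 0.058]
sleeve_b 0.79 [0.662 0.36  0.028]
sleeve_b 0.72 [0.4   0.115 0.06 ]
sleeve_b 0.56 [0.591 0.188 0.025]
gauge 0.58 [ 0.594 -0.227  0.012]
```

View pics/scene0.png

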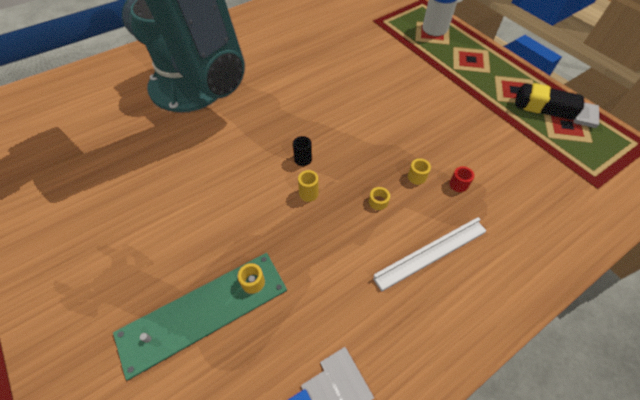

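View pics/top0.png

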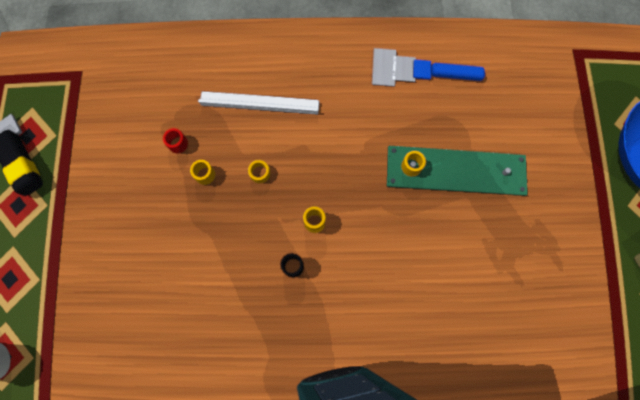

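The yellow candidates in the scene view are (309,186), which looks tall, (420,172), which looks medium, and (380,199), which looks short. The sleeve at (251,278) is fixed to the gauge. The look-alikes are red (462,179) and black (302,151). The bare post is at scene (144,337), top (508,171). By description I choose (420,172), top (202,172). Next I measure the heights by fitting cylinders in both views, and make a close crop.

```bash
cat > h.py <<'E'
import cv2,numpy as np
from scipy.optimize import minimize,least_squares
def proj(c,P):
    return cv2.projectPoints(np.array(P,float).reshape(-1,3),cv2.Rodrigues(np.array(c["R"]))[0],np.array(c["t"],float),np.array([[c["fx"],0,c["cx"]],[0,c["fy"],c["cy"]],[0,0,1.]]),np.array(c["dist_coeffs"],float))[0][:,0]
def tri(cs,px,x0):
    return least_squares(lambda X:np.concatenate([proj(c,X)[0]-p for c,p in zip(cs,px)]),x0)
def yellow(c):
    h=cv2.cvtColor(c["img"],cv2.COLOR_RGB2HSV);return cv2.inRange(h,(20,130,60),(34,255,255))
def hull_at(c,uv,r=35):
    m=yellow(c);n,l,s,ce=cv2.connectedComponentsWithStats(m)
    ok=[i for i in range(1,n) if s[i,4]>40]
    i=min(ok,key=lambda i:np.hypot(*(ce[i]-uv)))
    return cv2.convexHull(np.argwhere(l==i)[:,::-1].astype(np.int32))
S=8
def rast(pts):
    m=np.zeros((400*4,640*4),np.uint8);cv2.fillConvexPoly(m,np.round(pts*4*16+32).astype(np.int32).reshape(-1,1,2),1,shift=4);return m
a=np.linspace(0,2*np.pi,60,endpoint=False);ring=np.c_[.022*np.cos(a),.022*np.sin(a)]
def fit(cs,uvs,x0,z0=0.):
    hs=[hull_at(c,uv) for c,uv in zip(cs,uvs)]
    # pixel area: extend hull of pixel corners
    T=[rast(cv2.convexHull(np.concatenate([h[:,0]+d for d in np.array([[-.5,-.5],[.5,-.5],[.5,.5],[-.5,.5]])]).astype(np.float32))[:,0]) for h in hs]
    def cost(p):
        s=0
        for c,t in zip(cs,T):
            P=np.r_[np.c_[ring+p[:2],np.full(60,z0)],np.c_[ring+p[:2],np.full(60,z0+p[2])]]
            q=rast(cv2.convexHull(proj(c,P).astype(np.float32))[:,0]); s+=1-(q&t).sum()/(q|t).sum()
        return s
    x0=np.array(x0);r=minimize(cost,x0,method="Nelder-Mead",options=dict(initial_simplex=[x0,x0+[.01,0,0],x0+[0,.01,0],x0+[0,0,.02]],xatol=1e-4,fatol=1e-4))
    return r.x,r.fun
E
python3 - <<'E'
from plant import *
from h import *
cs=[camera("scene"),camera("top")]
for n,uv,x,z in(("tall",[(309,186),(314,219)],(.49,.066,.05),0),("mid",[(420,172),(202,172)],(.59,.298,.04),0),("short",[(380,199),(259,171)],(.59,.187,.03),0),("fixed",[(251,278),(414,163)],(.6,-.13,.04),.01)):
    print(n,*[np.round(v,4) for v in fit(cs,uv,x,z)])
r=tri(cs,[(144,337),(508,171)],(.6,-.35,.03));print("post",r.x.round(4),r.cost)
A=cs[0]["img"][150:220,370:480];B=cs[0]["img"][310:360,110:190];C=cs[1]["img"][145:200,180:280];D=cs[1]["img"][145:200,380:530]
f=lambda i:cv2.resize(i,(400,290),interpolation=cv2.INTER_CUBIC)
cv2.imwrite("pics/crop1.png",np.vstack([np.hstack([f(A),f(B)]),np.hstack([f(C),f(D)])])[:,:,::-1])
E
```

```text
tall [0.4883 0.0717 0.0627] 0.1302
mid [0.5923 0.3032 0.0433] 0.1386
short [0.5942 0.1862 0.0307] 0.1252
fixed [ 0.6031 -0.132   0.046 ] 0.102
post [ 0.5873 -0.3318  0.0277] 0.4540970207048814
```

View pics/crop1.png

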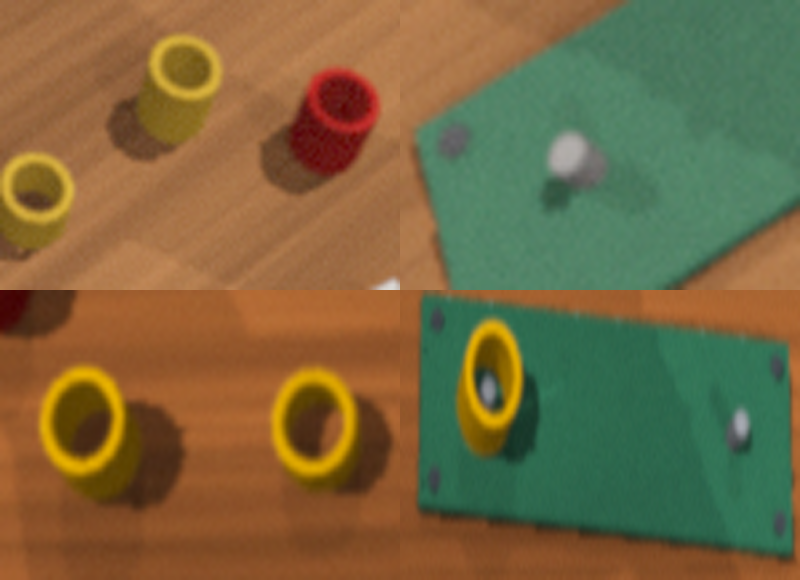

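Measured heights are 63, 43 and 31 mm loose and 46 mm fixed, which match 60/42/28/42. The crop confirms the middle yellow sleeve (crop 180,90) next to the red one. The post measures 0.200 m from the fixed sleeve, as it should. I'm moving above the medium sleeve, with the jaws turned clear of the red one.

```bash
R='{"tx":65.5,"ty":-65.5,"tz":5,"rz":-60,"gripper":1}'; python3 -m creep '[{"tx":65.5,"ty":-65.5,"tz":5,"rz":-60,"gripper":1},{"tx":65.5,"ty":-65.5,"tz":5,"rz":-60,"gripper":1},{"tx":65.5,"ty":-65.5,"tz":5,"rz":-60,"gripper":1},{"tx":65.5,"ty":-65.5,"tz":5,"rz":-60,"gripper":1},{"tx":65.5,"ty":-65.5,"tz":5,"rz":-60,"gripper":1},{"tx":65.5,"ty":-65.5,"tz":5,"rz":-60,"gripper":1},{"tx":65.5,"ty":-65.5,"tz":5,"rz":-60,"gripper":1},{"tx":65.5,"ty":-65.5,"tz":5,"rz":-60,"gripper":1},{"tx":65.5,"ty":-65.5,"tz":5,"rz":-60,"gripper":1},{"tx":65.5,"ty":-65.5,"tz":5,"rz":-60,"gripper":1},{"tx":65.5,"ty":-65.5,"tz":5,"rz":-60,"gripper":1},{"tx":65.5,"ty":-65.5,"tz":5,"rz":-60,"gripper":1},{"tx":65.5,"ty":-65.5,"tz":5,"rz":-60,"gripper":1},{"tx":65.5,"ty":-65.5,"tz":5,"rz":-60,"gripper":1},{"tx":65.5,"ty":-65.5,"tz":5,"rz":-60,"gripper":1},{"tx":65.5,"ty":-65.5,"tz":5,"rz":-60,"gripper":1},{"tx":65.5,"ty":-65.5,"tz":5,"rz":-60,"gripper":1},{"tx":65.5,"ty":-65.5,"tz":5,"rz":-60,"gripper":1},{"tx":65.5,"ty":-65.5,"tz":5,"rz":-60,"gripper":1},{"tx":65.5,"ty":-65.5,"tz":5,"rz":-60,"gripper":1}]'
python3 - <<'E'
from plant import *
import numpy as np
from scipy.spatial.transform import Rotation as Ro
o=get_obs();print(o["t"],o["tcp_pos"],Ro.from_quat(o["tool_rot"]).as_matrix().round(3),globals().get("grip_point_offset"))
import plant;print([x for x in dir(plant) if 'grip' in x])
E
```

```text
0.4 [ 0.16868504 -0.52344285  0.2311742 ] [[ 0.952  0.307 -0.   ]
 [ 0.307 -0.952  0.   ]
 [-0.    -0.    -1.   ]] 0.0187
['grip_point_offset']schema error: expected keys rx, ry, rz, tx, ty, tz, gripper
```

```bash
python3 -m creep '[{"tx":65.5,"ty":-65.5,"tz":5,"rx":0,"ry":0,"rz":-60,"gripper":1},{"tx":65.5,"ty":-65.5,"tz":5,"rx":0,"ry":0,"rz":-60,"gripper":1},{"tx":65.5,"ty":-65.5,"tz":5,"rx":0,"ry":0,"rz":-60,"gripper":1},{"tx":65.5,"ty":-65.5,"tz":5,"rx":0,"ry":0,"rz":-60,"gripper":1},{"tx":65.5,"ty":-65.5,"tz":5,"rx":0,"ry":0,"rz":-60,"gripper":1},{"tx":65.5,"ty":-65.5,"tz":5,"rx":0,"ry":0,"rz":-60,"gripper":1},{"tx":65.5,"ty":-65.5,"tz":5,"rx":0,"ry":0,"rz":-60,"gripper":1},{"tx":65.5,"ty":-65.5,"tz":5,"rx":0,"ry":0,"rz":-60,"gripper":1},{"tx":65.5,"ty":-65.5,"tz":5,"rx":0,"ry":0,"rz":-60,"gripper":1},{"tx":65.5,"ty":-65.5,"tz":5,"rx":0,"ry":0,"rz":-60,"gripper":1},{"tx":65.5,"ty":-65.5,"tz":5,"rx":0,"ry":0,"rz":-60,"gripper":1},{"tx":65.5,"ty":-65.5,"tz":5,"rx":0,"ry":0,"rz":-60,"gripper":1},{"tx":65.5,"ty":-65.5,"tz":5,"rx":0,"ry":0,"rz":-60,"gripper":1},{"tx":65.5,"ty":-65.5,"tz":5,"rx":0,"ry":0,"rz":-60,"gripper":1},{"tx":65.5,"ty":-65.5,"tz":5,"rx":0,"ry":0,"rz":-60,"gripper":1},{"tx":65.5,"ty":-65.5,"tz":5,"rx":0,"ry":0,"rz":-60,"gripper":1},{"tx":65.5,"ty":-65.5,"tz":5,"rx":0,"ry":0,"rz":-60,"gripper":1},{"tx":65.5,"ty":-65.5,"tz":5,"rx":0,"ry":0,"rz":-60,"gripper":1},{"tx":65.5,"ty":-65.5,"tz":5,"rx":0,"ry":0,"rz":-60,"gripper":1},{"tx":65.5,"ty":-65.5,"tz":5,"rx":0,"ry":0,"rz":-60,"gripper":1}]'
```

```text
t: 2.07
tcp_pos: [0.5488, 0.2192, 0.1863]
tool_rot: [0.778, 0.629, 0.0, 0.0]
ft_force: [0.6, -1.8, 0.5]
width: 1.002
```

```bash
python3 - <<'E'
from plant import *
from h import *
c=camera("wrist");cv2.imwrite("pics/w1.png",c["img"][:,:,::-1])
np.savez("w1.npz",**{k:np.array(v) for k,v in c.items()})
print("cam",(-c["R"].T@c["t"]).round(3),np.array(c["R"]).round(2),c["fx"],get_obs()["tcp_pos"],"expect",proj(c,[[.5923,.3032,.042]]))
E
```

```text
cam [0.565 0.294 0.328] [[ 0.98 -0.21  0.  ]
 [-0.2  -0.93  0.3 ]
 [-0.06 -0.29 -0.95]] 286.8950697027071 [0.55095721 0.22587712 0.18353549] expect [[344.07830018  97.55002201]]
```

View pics/w1.png

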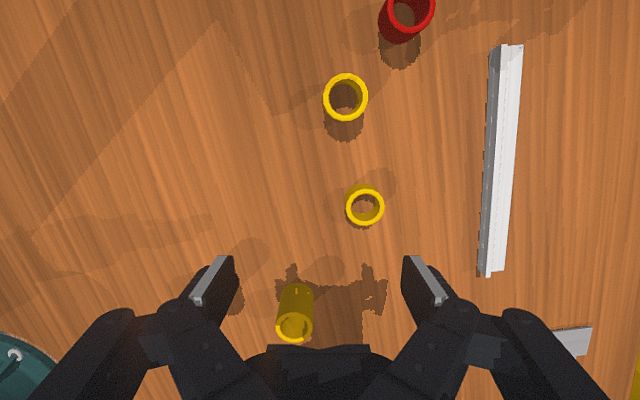

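The wrist view shows the medium sleeve's rim at (346,97) against a predicted (344,97.5). The red sleeve is at (407,15), the short one at (365,207), and the jaws are open. The estimates agree to about 2 mm, so I use (0.594, 0.303).

```bash
python3 -m creep '[{"tx":8.5,"ty":2.6,"tz":3,"rx":0,"ry":0,"rz":0,"gripper":1},{"tx":8.5,"ty":2.6,"tz":6,"rx":0,"ry":0,"rz":0,"gripper":1},{"tx":8.5,"ty":2.6,"tz":10,"rx":0,"ry":0,"rz":0,"gripper":1},{"tx":8.5,"ty":2.6,"tz":10,"rx":0,"ry":0,"rz":0,"gripper":1},{"tx":8.5,"ty":2.6,"tz":10,"rx":0,"ry":0,"rz":0,"gripper":1},{"tx":8.5,"ty":2.6,"tz":10,"rx":0,"ry":0,"rz":0,"gripper":1}]'; python3 - <<'E'
from plant import *
from h import *
c=camera("wrist");cv2.imwrite("pics/w2.png",c["img"][:,:,::-1])
o=get_obs();p=o["tcp_pos"];print(p,o["tool_rot"],proj(c,[[.594,.303,.042],p,[p[0],p[1],.042]]))
for n in("w1","w2"):
    d=dict(np.load("w1.npz")) if n=="w1" else c
    u=proj(d,[[.594,.303,.03]])[0];h=hull_at(d,u);print(n,cv2.minEnclosingCircle(h))
E
```

```text
t: 2.62
tcp_pos: [0.5905, 0.2942, 0.0846]
tool_rot: [0.778, 0.629, -0.002, -0.0]
ft_force: [-0.3, 0.5, 0.9]
width: 0.999
[0.59188959 0.29433472 0.08730639] [7.77942577e-01 6.28335246e-01 2.79960422e-04 2.95751203e-04] [[319.94063864 216.48817717]
 [319.75263369 260.67356063]
 [319.55312413 228.59542809]]
w1 ((345.0700378417969, 96.73188781738281), 24.461639404296875)
w2 ((319.8992919921875, 208.29147338867188), 35.42752456665039)
```

View pics/w2.png

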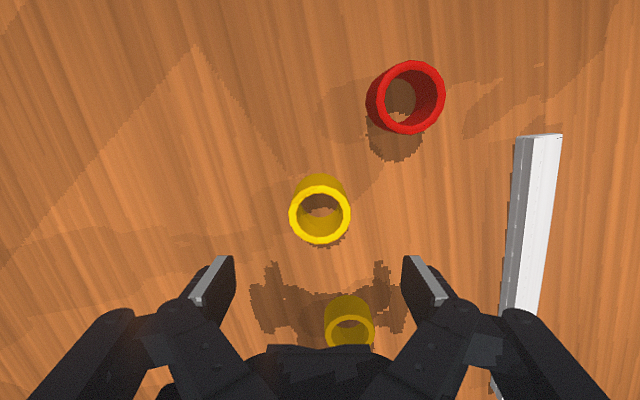

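The rim sits at (320,215), predicted (320,216), so laterally it is centred. The tool still has 9 mm to go along its x. Now descend and grip.

```bash
python3 -m creep '[{"tx":0.9,"ty":0,"tz":1,"rx":0,"ry":0,"rz":0,"gripper":1},{"tx":0.9,"ty":0,"tz":3,"rx":0,"ry":0,"rz":0,"gripper":1},{"tx":0.9,"ty":0,"tz":5,"rx":0,"ry":0,"rz":0,"gripper":1},{"tx":0.9,"ty":0,"tz":6.5,"rx":0,"ry":0,"rz":0,"gripper":1},{"tx":0.9,"ty":0,"tz":7.3,"rx":0,"ry":0,"rz":0,"gripper":1},{"tx":0.9,"ty":0,"tz":7.3,"rx":0,"ry":0,"rz":0,"gripper":1},{"tx":0.9,"ty":0,"tz":7.3,"rx":0,"ry":0,"rz":0,"gripper":1},{"tx":0.9,"ty":0,"tz":7.3,"rx":0,"ry":0,"rz":0,"gripper":-1},{"tx":0.9,"ty":0,"tz":7.3,"rx":0,"ry":0,"rz":0,"gripper":-1},{"tx":0.9,"ty":0,"tz":7.3,"rx":0,"ry":0,"rz":0,"gripper":-1},{"tx":0.9,"ty":0,"tz":7.3,"rx":0,"ry":0,"rz":0,"gripper":-1},{"tx":0.9,"ty":0,"tz":7.3,"rx":0,"ry":0,"rz":0,"gripper":-1},{"tx":0.9,"ty":0,"tz":7.3,"rx":0,"ry":0,"rz":0,"gripper":-1},{"tx":0.9,"ty":0,"tz":7.3,"rx":0,"ry":0,"rz":0,"gripper":-1},{"tx":0.9,"ty":0,"tz":7.3,"rx":0,"ry":0,"rz":0,"gripper":-1}]' 40; python3 - <<'E'
from plant import *
o=get_obs();print(o["tcp_pos"],o["width"],o["ft_force"])
E
```

```text
t: 3.92
tcp_pos: [0.5944, 0.3038, 0.0149]
tool_rot: [0.778, 0.628, 0.001, 0.0]
ft_force: [-0.4, 0.7, 5.7]
width: 0.491
[0.59437565 0.30383513 0.01491811] 0.4914470359616794 [-0.39403207  0.67828217  5.74928438]
```

Gripped: the width of 0.49 is about 42–44 mm. Now lift and carry it towards the post.

```bash
python3 -m creep '[{"tx":0,"ty":0,"tz":-3,"rx":0,"ry":0,"rz":0,"gripper":-1},{"tx":0,"ty":0,"tz":-7,"rx":0,"ry":0,"rz":0,"gripper":-1},{"tx":0,"ty":0,"tz":-11,"rx":0,"ry":0,"rz":0,"gripper":-1},{"tx":-2,"ty":0.4,"tz":-12,"rx":0,"ry":0,"rz":0,"gripper":-1},{"tx":-5,"ty":1,"tz":-12,"rx":0,"ry":0,"rz":0,"gripper":-1},{"tx":-9,"ty":1.8,"tz":-12,"rx":0,"ry":0,"rz":0,"gripper":-1},{"tx":-13,"ty":2.6,"tz":-12,"rx":0,"ry":0,"rz":0,"gripper":-1},{"tx":-17,"ty":3.5,"tz":-12,"rx":0,"ry":0,"rz":0,"gripper":-1},{"tx":-21,"ty":4.3,"tz":-12,"rx":0,"ry":0,"rz":0,"gripper":-1},{"tx":-25,"ty":5.1,"tz":-12,"rx":0,"ry":0,"rz":0,"gripper":-1},{"tx":-29,"ty":5.9,"tz":-12,"rx":0,"ry":0,"rz":0,"gripper":-1},{"tx":-33,"ty":6.7,"tz":-12,"rx":0,"ry":0,"rz":0,"gripper":-1},{"tx":-37,"ty":7.5,"tz":-12,"rx":0,"ry":0,"rz":0,"gripper":-1},{"tx":-41,"ty":8.3,"tz":-12,"rx":0,"ry":0,"rz":0,"gripper":-1},{"tx":-45,"ty":9.1,"tz":-12,"rx":0,"ry":0,"rz":0,"gripper":-1},{"tx":-49,"ty":10,"tz":-12,"rx":0,"ry":0,"rz":0,"gripper":-1},{"tx":-52,"ty":10.6,"tz":-12,"rx":0,"ry":0,"rz":0,"gripper":-1},{"tx":-54,"ty":11,"tz":-12,"rx":0,"ry":0,"rz":0,"gripper":-1},{"tx":-54,"ty":11,"tz":-12,"rx":0,"ry":0,"rz":0,"gripper":-1},{"tx":-54,"ty":11,"tz":-12,"rx":0,"ry":0,"rz":0,"gripper":-1}]'; python3 - <<'E'
from plant import *
from h import *
c=camera("wrist");cv2.imwrite("pics/w3.png",c["img"][:,:,::-1])
o=get_obs();p=o["tcp_pos"];print(o["t"],p,o["tool_rot"],o["width"],proj(c,[[.5873,-.3318,.032]]))
E
```

```text
t: 5.58
tcp_pos: [0.5866, -0.2485, 0.132]
tool_rot: [0.779, 0.627, -0.0, -0.001]
ft_force: [-0.0, 1.0, -0.4]
width: 0.493
5.6333 [ 0.5869323  -0.24734687  0.13232849] [ 7.78139140e-01  6.28090935e-01 -1.20775807e-04 -1.11453586e-03] 0.49455817100496746 [[336.68367634 284.28164312]]
```

View pics/w3.png

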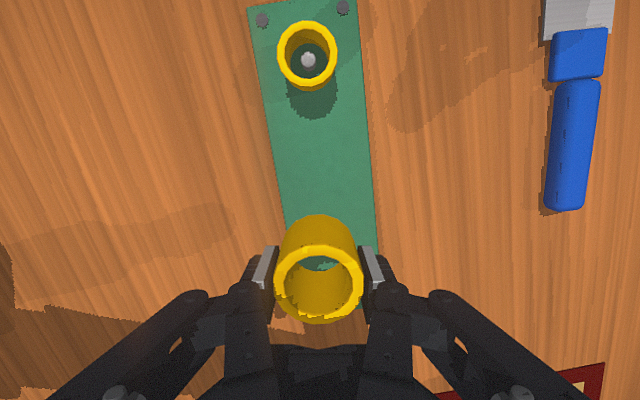

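The sleeve is held upright in the jaws, rim at about (318,283), with the fixed sleeve and its post at (308,59). The bare post is hidden beneath the sleeve. Next I move above the post, pause low, and check with the scene and top cameras.

```bash
python3 -m creep '[{"tx":-3,"ty":0.6,"tz":1,"rx":0,"ry":0,"rz":0,"gripper":-1},{"tx":-6,"ty":1.3,"tz":2.5,"rx":0,"ry":0,"rz":0,"gripper":-1},{"tx":-8.3,"ty":1.8,"tz":4.5,"rx":0,"ry":0,"rz":0,"gripper":-1},{"tx":-8.3,"ty":1.8,"tz":6,"rx":0,"ry":0,"rz":0,"gripper":-1},{"tx":-8.3,"ty":1.8,"tz":6,"rx":0,"ry":0,"rz":0,"gripper":-1},{"tx":-8.3,"ty":1.8,"tz":6,"rx":0,"ry":0,"rz":0,"gripper":-1},{"tx":-8.3,"ty":1.8,"tz":6,"rx":0,"ry":0,"rz":0,"gripper":-1},{"tx":-8.3,"ty":1.8,"tz":6,"rx":0,"ry":0,"rz":0,"gripper":-1}]'; python3 - <<'E'
from plant import *
from h import *
cs=[camera("scene"),camera("top")]
d=dict(np.load("w1.npz"))
o=get_obs();p=o["tcp_pos"];print(o["t"],p,o["tool_rot"],o["width"])
print("post px",[proj(c,[.5873,-.3318,.032]) for c in cs])
f=lambda i:cv2.resize(i,(400,400),interpolation=cv2.INTER_CUBIC)
cv2.imwrite("pics/c4.png",np.hstack([f(cs[0]["img"][280:380,90:190]),f(cs[1]["img"][120:220,450:550])])[:,:,::-1])
E
```

```text
t: 6.3
tcp_pos: [0.5889, -0.3316, 0.0755]
tool_rot: [0.777, 0.629, 0.001, 0.001]
ft_force: [-0.2, -0.6, 0.1]
width: 0.493
6.4 [ 0.58868699 -0.33195314  0.07543006] [7.77432855e-01 6.28964036e-01 4.75515703e-04 1.47354968e-03] 0.49810217009015473
post px [array([[142.40594361, 336.45173444]]), array([[508.02079978, 170.34224186]])]
```

View pics/c4.png

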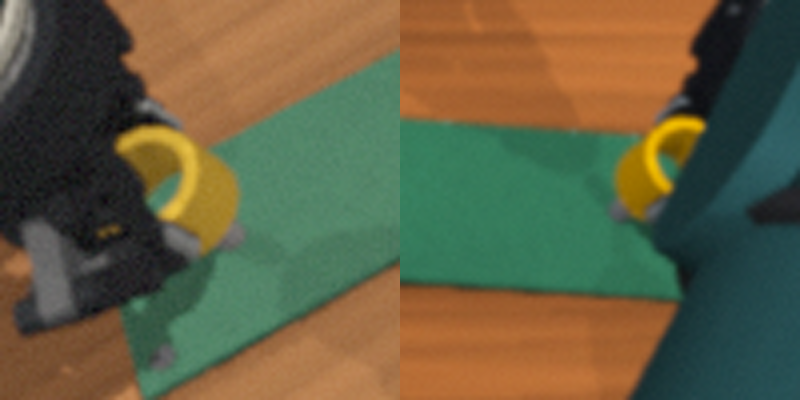

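```bash
python3 - <<'E'
from plant import *
from h import *
out=[]
for n,(y,x) in(("scene",(280,90)),("top",(120,450))):
    c=camera(n);p=get_obs()["tcp_pos"];im=cv2.resize(c["img"][y:y+100,x:x+100],(400,400),interpolation=cv2.INTER_CUBIC)
    def dr(C,r,z,col):
        q=proj(c,np.c_[ring*r/.022+C,np.full(60,z)]);cv2.polylines(im,[np.round((q-[x,y]+.5)*4).astype(np.int32)],True,col,1)
    for z in(.0605,.1025): dr(p[:2],.022,z,(255,0,255))
    for z in(.01,.032): dr((.5873,-.3318),.006,z,(0,0,255))
    out.append(im)
cv2.imwrite("pics/c5.png",np.hstack(out)[:,:,::-1])
E
```

```text
(no output)
```

View pics/c5.png

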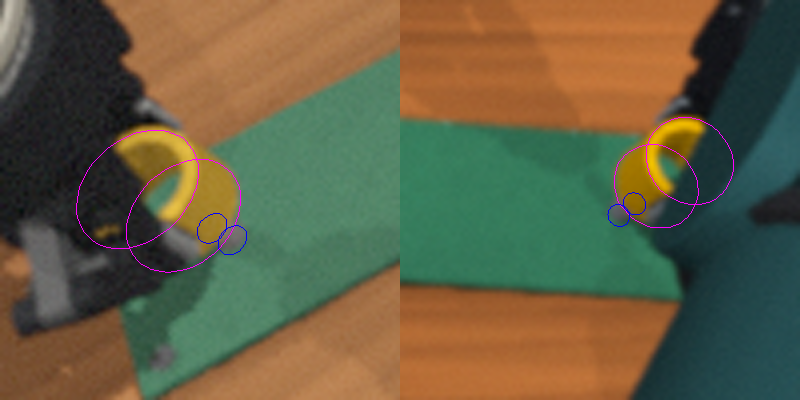

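The predicted sleeve outline (magenta) and post (blue) match the image in both views. Now lower it to seat.

```bash
python3 -m creep '[{"tx":0,"ty":0,"tz":1.5,"rx":0,"ry":0,"rz":0,"gripper":-1},{"tx":0,"ty":0,"tz":3,"rx":0,"ry":0,"rz":0,"gripper":-1},{"tx":0,"ty":0,"tz":4,"rx":0,"ry":0,"rz":0,"gripper":-1},{"tx":0,"ty":0,"tz":4.5,"rx":0,"ry":0,"rz":0,"gripper":-1},{"tx":0,"ty":0,"tz":4.8,"rx":0,"ry":0,"rz":0,"gripper":-1},{"tx":0,"ty":0,"tz":4.9,"rx":0,"ry":0,"rz":0,"gripper":-1},{"tx":0,"ty":0,"tz":5,"rx":0,"ry":0,"rz":0,"gripper":-1},{"tx":0,"ty":0,"tz":5,"rx":0,"ry":0,"rz":0,"gripper":-1},{"tx":0,"ty":0,"tz":5,"rx":0,"ry":0,"rz":0,"gripper":-1}]'
```

```text
t: 7.25
tcp_pos: [0.5879, -0.3327, 0.0249]
tool_rot: [0.778, 0.628, 0.0, 0.001]
ft_force: [-2.7, 1.5, 4.6]
width: 0.492
```

Light contact (about 5 N) at the expected seating height. Release and retreat straight up.

```bash
python3 -m creep '[{"tx":0,"ty":0,"tz":0,"rx":0,"ry":0,"rz":0,"gripper":1},{"tx":0,"ty":0,"tz":0,"rx":0,"ry":0,"rz":0,"gripper":1},{"tx":0,"ty":0,"tz":0,"rx":0,"ry":0,"rz":0,"gripper":1},{"tx":0,"ty":0,"tz":0,"rx":0,"ry":0,"rz":0,"gripper":1},{"tx":0,"ty":0,"tz":0,"rx":0,"ry":0,"rz":0,"gripper":1},{"tx":0,"ty":0,"tz":0,"rx":0,"ry":0,"rz":0,"gripper":1},{"tx":0,"ty":0,"tz":-2,"rx":0,"ry":0,"rz":0,"gripper":1},{"tx":0,"ty":0,"tz":-5,"rx":0,"ry":0,"rz":0,"gripper":1},{"tx":0,"ty":0,"tz":-9,"rx":0,"ry":0,"rz":0,"gripper":1},{"tx":-4,"ty":0,"tz":-13,"rx":0,"ry":0,"rz":0,"gripper":1},{"tx":-8,"ty":0,"tz":-15,"rx":0,"ry":0,"rz":0,"gripper":1},{"tx":-10,"ty":0,"tz":-15,"rx":0,"ry":0,"rz":0,"gripper":1},{"tx":-10,"ty":0,"tz":-15,"rx":0,"ry":0,"rz":0,"gripper":1},{"tx":-10,"ty":0,"tz":-15,"rx":0,"ry":0,"rz":0,"gripper":1}]'; python3 - <<'E'
from plant import *
from h import *
cs=[camera("scene"),camera("wrist")];o=get_obs();print(o["t"],o["tcp_pos"],o["width"])
uv=[proj(c,[.5873,-.3318,.03])[0] for c in cs];print(uv)
print(fit(cs,uv,(.588,-.332,.04),.01))
cv2.imwrite("pics/s6.png",np.hstack([cs[0]["img"][120:,90:480],cs[1]["img"][120:,120:520]])[:,:,::-1])
E
```

```text
t: 8.42
tcp_pos: [0.566, -0.4327, 0.1742]
tool_rot: [0.779, 0.627, 0.0, 0.001]
ft_force: [0.8, 0.2, 0.1]
width: 0.999
8.5167 [ 0.56639836 -0.42969914  0.17230877] 0.9982253477472285
[array([142.88169225, 336.73051235]), array([317.28505679,  86.17381074])]
(array([ 0.58756032, -0.33331667,  0.04338877]), np.float64(0.09595582861559393))
```

View pics/s6.png

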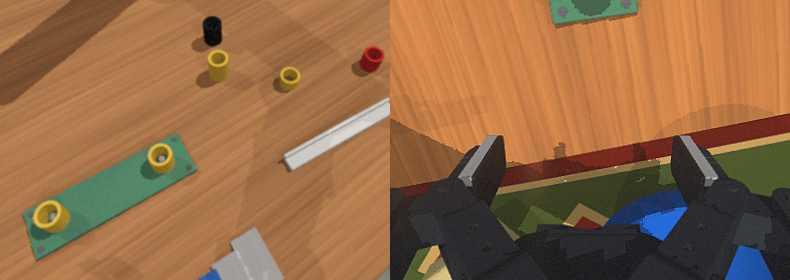

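The sleeve stands over the bare post at crop (51,217), with the post visible inside. The fit gives (0.588, -0.333) and a height of 43 mm from the plate top. The tall sleeve (218,65) and short sleeve (290,78) are in their original places. Handing in.

```bash
python3 -c "
from plant import *
print(get_obs()['dq'].round(3),finish_job())"
```

```text
the job is handed in; nothing more can be done
[ 0.021 -0.     0.02   0.    -0.001 -0.002] None
```

I put the 42 mm sleeve over the bare post and handed the job in at about 8.5 s of the 29 s allowed; `finish_job()` gives no verdict.

- **Choice:** the three loose sleeves measured 63, 43 and 31 mm, and the fixed one 46 mm. I took the 43 mm one as the match. All four read 1–4 mm above the stated heights.
- **Placement:** the last fit from the scene and wrist views put the sleeve at (0.588, -0.333), about 1.5 mm from the measured post. It fitted as 43 mm high standing on the plate. I released it at the expected seating height with about 5 N of contact.
- **Other things:** in the final scene view the short and tall sleeves were upright and in place, judged by eye and not measured again. The red and black look-alikes also looked undisturbed. The gripper was open and clear of everything.

One command was refused before any motion because rows need all seven keys. No check failed.

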